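# Lock the spice grinder's bowl and run it by holding the lid down

### The arm

A 6-joint arm with a two-finger parallel gripper is mounted at the origin on a cart in front of the work surface, level with it; the furniture and walls round the work are solid. World frame = base frame: x ahead of the robot, y to its left, z up, the work surface at z = 0. Lengths are in m, angles in rad, forces in N, time in s.
With the tool pointing down it reaches from about 0.25 to 0.8 m from the base axis. Payload 3.9 kg.
Tool frame: the origin (TCP) lies where the fingers leave the gripper's body, on its centre line; the fingertips stand 73 mm ahead of it and the grasp point (between the pads) lies 54 mm ahead of it; z points along the fingers, y is the line along which they close (so a half turn about z gives the same grasp; the last joint's range is limited). The gripper opens to 85 mm and grips with 20 to 120 N. Pads are 22 mm wide; open, the fingers measure 114 mm over their backs; the gripper's body (76 mm by 85 mm) begins 54 mm behind the grasp point. The pads swing forward as they close: fully open they stand 13 mm farther back than shut.
Start: joints at [1.101, 0.26, -0.138, 1.173, 0, 1.571], TCP at [0.238, 0.468, 0.304] pointing down, gripper open.
Joint ranges: [-2.78, 2.78], [-0.83, 1.72], [-1.28, 1.37], [-1.9, 2.12], [-1.57, 1.48], [-3.14, 3.14]. Speed limits (rad/s): [2.57, 2.57, 3.14, 3.14, 3.14, 3.14].

### API

Orientations are given as a unit quaternion [w, x, y, z].
In Python, from bench import manip, camera gives the robot as it stands.
- The arm moves only by the tool arm_command, never from a script. Its argument "commands" is a list of rows, each a list of 3 entries, a list of its own where there are three numbers: the shift along the world's x, y, z in m, then the turn about the world's z in degrees, then the finger opening in m, from 0 to 0.0854. In form: [[[dx, dy, dz], twist, claw], ...]. A call has exactly 5 rows; each row shifts and turns the commanded pose from where the row before left it; what a row does not reach is not made up. A row lasts 1/8 s, in which the tool goes at most 62.5 mm and 10.7 degrees, less where a joint would pass 70% of its speed; a pose out of reach is approached as far as the arm can. A call is refused whole if a number of a shift passes 0.0625 or a number of a turn 10.7, either way. A call with a gripper value outside its range is refused whole. The fingers move at their own pace and stop on an object; "squeeze" is the grip in N (left out, the last holds). Time passes only in rows, so rows that do not move let the fingers close, or fill a call up. It gives the time, the measured TCP pose, the force, the opening and the grip force at its end, in the units of the state.
- manip.get_state(): the state, without advancing time (a new reading comes with each control period).
- camera(name): name is "side" or "top" or "wrist"; returns a dict with "color" (480x640x3 uint8, red, green, blue), "range_z" (480x640 float32, m along the optical axis (not along the pixel's ray), 0 where there is no reading), "fovy" (degrees; the focal length in pixels is half the picture's height over the tangent of half this angle, whatever the lens; pixels are square), "cx", "cy" (the principal point, pixels), "k1" (the pictures are not rectified: a ray, as slopes to the right and down, at radius r is drawn at 1 + k1 r^2 times it, then the intrinsics apply), "cam_to_world" (4x4, takes a point from camera to world coordinates); the wrist camera has in their place "tool_from_camera" (4x4, takes a point from camera to tool coordinates, whose origin is the TCP and whose axes are the flange's). Camera axes: x right, y down, z forward; pixel columns grow to the right and rows downward; lengths in m; the calibration is good to about 2 mm. A picture is of the moment at which its call begins: read the wrist's pose just before it.
- manip.job_done(): hands the job in; it is judged then, once.
The state is a dict: "clock": time; "joint_positions": joint angles; "joint_velocities": joint speeds; "tau": joint torques, N m; "tool_pos": TCP position; "tcp_rot": TCP orientation; "ft_force": force on the tool from outside, world axes, zero at the start; "torque": the same for the moment, N m; "finger_gap": finger opening in m; "grip_force": force on a finger pad.
Only numpy, scipy, OpenCV 4.12 (cv2) and the standard library are available. Lean on these libraries where they do the work, as an engineer would, in place of code of your own. Each camera call takes 0.05 s, during which the arm holds its last target. There are 200 camera calls.

### The job

Get the empty spice grinder running: first turn the hexagonal locking nut round its bowl clockwise (seen from above) until it stops tight, and only then put the lid over the bowl. The grinder runs only while the lid is pushed down on its spring, so press the lid straight down by at least 9 mm of its 12 mm of travel and keep it pressed: finish while holding it down, without letting go. Leave the tin, the salt shaker and the espresso cup where they stand.

Things in the scene. Friction and masses are not known exactly. Their poses are not given: they have to be found in the camera images.
- grinder: Spice grinder, fixed: round black motor base 112 mm across, 58 mm high; on it, on one vertical axis, the hexagon nut, then the sprung bowl that rises through it to 124 mm. Origin on the axis at the worktop, z up. A small steel rib on the base, 44 mm from the axis towards its -x, marks the nut pointer's tight position.
- nut_grip (a point): On the vertical axis of the captive aluminium hexagon nut, 90 mm above the worktop, a height to grip it. 50 mm across flats, 57 across corners; flats 67 to 95 mm above the worktop, flange of 68 mm diameter below (61 to 67 mm) with a pointer out to 41 mm. The frame turns with the nut: opposite flats face its +x and -x, the others at 60 degree steps; z up. The nut never moves up or down.
- locking_nut (a joint): Turn of the nut in rad: 0 loose, grows clockwise seen from above, 1.3 at the stop = tight (pointer over the rib). Starts between 0 and 0.45; stiff friction of about 0.12 N m, stays where it is left.
- bowl_rim (a point): Centre of the rim of the steel bowl, 124 mm above the worktop when not pressed. The bowl is 43 mm across outside, open at the top, stands 29 mm above the nut and is sprung upwards.
- spring_bowl (a joint): Travel of the spring-loaded bowl in m: 0 up, grows as it is pressed down, 0.012 at the stop. The spring takes about 5 N to start and 12 N at the stop, and pushes the bowl up again when released; the lid's weight alone does not press it down.
- lid_grip (a point): Centre of the knob's gripping height on the loose lid, 42 mm above its lower edge; z up. Black round lid, 0.1-0.16 kg, mouth down on the worktop: skirt 56 mm outside, 48 inside diameter, 15 mm deep inside; top face at 20 mm; upright knob of 26 mm diameter from 20 to 55 mm above the lower edge. Seated, the inner top lies on the bowl's rim and this point is 27 mm above the rim.
- tuna_tin: Bystander: low round tin, 86 mm across, 40 mm high; origin at the centre of its underside.
- salt_shaker: Bystander: glass salt shaker with a grey cap, 44 mm across, 90 mm high; origin at the centre of its underside.
- espresso_cup: Bystander: green and white espresso cup, 64 mm across, 88 mm with its handle, 49 mm high; origin at its underside.
Not all that is in view belongs to the job. What is shaped like the grinder but yellow is not meant.

How it is judged:
On the way, in this order (a step that is already met when the one before it is completed fails the run):
1. the locking nut is turned clockwise to its stop (value of joint locking_nut above 1.2 rad and horizontal distance between lid_grip and bowl_rim above 0.06 m), for 0.2 s.
2. the lid sits level on the bowl (value of joint locking_nut above 1.2 rad and horizontal distance between lid_grip and bowl_rim below 0.005 m and z of lid_grip in the frame of bowl_rim between 0.023 and 0.03 m and angle between lid_grip's own z axis and vertical below 0.12 rad), for 0.2 s.
At the end, for the whole second after the job is handed in: Nut within 0.1 rad of its stop; lid on the bowl (axes within 5 mm, level within 7 degrees, its top within 4 mm of the rim); the robot holds lid and bowl pressed down by at least 9 of 12 mm, at rest, through the last second (all of step 2 and value of joint spring_bowl above 0.009 m and contact force between any of the fingers, the arm and lid above 2 N and linear speed of lid below 0.02 m/s); the arm keeps its last pose, push and grip.
It fails at once if the tuna tin is shifted more than 30 mm or tipped over (distance of tuna_tin from where it was at the start of the episode above 0.03 m or angle between tuna_tin's own z axis and vertical above 0.5 rad).
It fails at once if the salt shaker is shifted more than 30 mm or tipped over (distance of salt_shaker from where it was at the start of the episode above 0.03 m or angle between salt_shaker's own z axis and vertical above 0.5 rad).
It fails at once if the espresso cup is shifted more than 30 mm or tipped over (distance of espresso_cup from where it was at the start of the episode above 0.03 m or angle between espresso_cup's own z axis and vertical above 0.5 rad).
It also fails if it takes over 58 s, if anything falls off the work surface, if the arm or the gripper's body presses on something with over 40 N, if the wrist force passes 120 N, or if a joint passes its speed limit or range.

## Working session

There is one attempt and no reset: what is moved stays moved. The work goes in short steps, Python scripts to look and compute and a tool call to move; the robot and the scene stay as the last step left them, time stands still between calls to the robot, and variables do not carry over. Pictures are saved under pics/ and viewed, at most 10 in all, crops included, and the job is handed in when it is done.

Besides the shell and the picture viewer there is one more tool, called after ">>>" as name(argument=value, ...) on one line, values as JSON. arm_command: Moves the arm, as the interface text tells. Its arguments: {"type":"object","properties":{"commands":{"type":"array","items":{"type":"array"}},"squeeze":{"type":"number"}},"required":["commands"]}

```bash
mkdir -p pics
cat > h.py <<'E'
import numpy as np, cv2
from bench import manip, camera
from scipy.spatial.transform import Rotation as R
def snap(n):
    st=manip.get_state(); c=camera(n)
    if n=='wrist':
        q=st['tcp_rot']; T=np.eye(4); T[:3,:3]=R.from_quat([q[1],q[2],q[3],q[0]]).as_matrix(); T[:3,3]=st['tool_pos']
        c['cam_to_world']=T@np.array(c['tool_from_camera'])
    return c
def cloud(c):
    h,w=c['range_z'].shape; f=h/2/np.tan(np.radians(c['fovy'])/2)
    K=np.array([[f,0,c['cx']],[0,f,c['cy']],[0,0,1]]); 
    u,v=np.meshgrid(np.arange(w),np.arange(h))
    p=cv2.undistortPoints(np.stack([u,v],-1).reshape(-1,1,2).astype(np.float64),K,np.array([c['k1'],0,0,0.])).reshape(h,w,2)
    z=c['range_z']; P=np.dstack([p[...,0]*z,p[...,1]*z,z])
    M=np.array(c['cam_to_world']); W=P@M[:3,:3].T+M[:3,3]; W[z==0]=np.nan
    return W
def save(n,img,s=1):
    if s!=1: img=cv2.resize(img,None,fx=s,fy=s,interpolation=cv2.INTER_CUBIC)
    cv2.imwrite('pics/'+n,img[...,::-1])
E
python3 - <<'E'
from h import *
for n in ['top','side']:
    c=snap(n); save(n+'0.png',c['color']); np.savez(n+'0.npz',W=cloud(c),color=c['color']); print(n,c['fovy'],c['k1'],np.round(c['cam_to_world'],3).tolist())
print(manip.get_state())
E
```

```text
top 54.2764272965277 -0.022018737260648517 [[-0.018, -0.998, 0.059, 0.502], [-0.999, 0.017, -0.029, 0.075], [0.028, -0.06, -0.998, 1.03], [0.0, 0.0, 0.0, 1.0]]
side 49.57999475930763 -0.07201803161581066 [[0.938, -0.117, 0.325, 0.235], [-0.346, -0.311, 0.885, -0.875], [-0.002, -0.943, -0.332, 0.473], [0.0, 0.0, 0.0, 1.0]]
{'clock': 0.1, 'joint_positions': array([ 1.10100992e+00,  2.60660155e-01, -1.39275846e-01,  1.17270946e+00,
        1.09823568e-06,  1.57079922e+00]), 'joint_velocities': array([ 5.86639254e-04, -2.79499820e-04,  2.91919487e-03,  6.44212595e-06,
       -7.38207378e-04,  1.66672324e-03]), 'tau': array([ 2.43186872e-05, -4.06509054e+01,  2.54527402e+01,  1.00571313e-02,
       -6.55031613e-05,  1.36682780e-05]), 'tool_pos': array([0.23743847, 0.46767791, 0.30311255]), 'tcp_rot': array([-2.15715482e-04,  2.32740430e-01,  9.72538450e-01, -8.99049452e-04]), 'ft_force': array([-0.0809177 , -0.14323125, -0.78821288]), 'torque': array([0.02575575, 0.02386678, 0.00398164]), 'grip_force': 0.0, 'finger_gap': 0.08526193443464951}
```

View pics/top0.png

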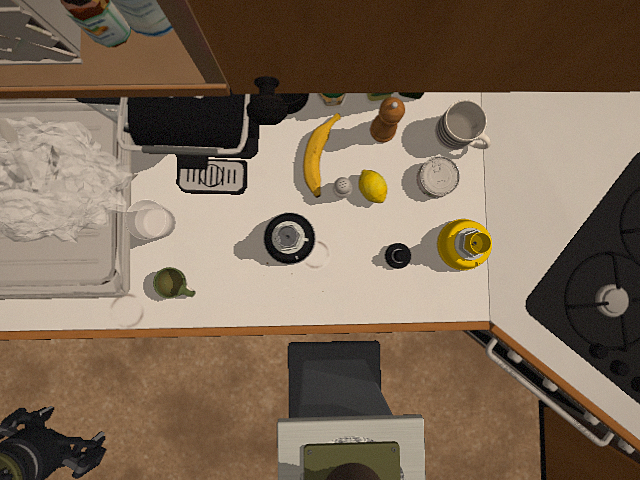

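View pics/side0.png

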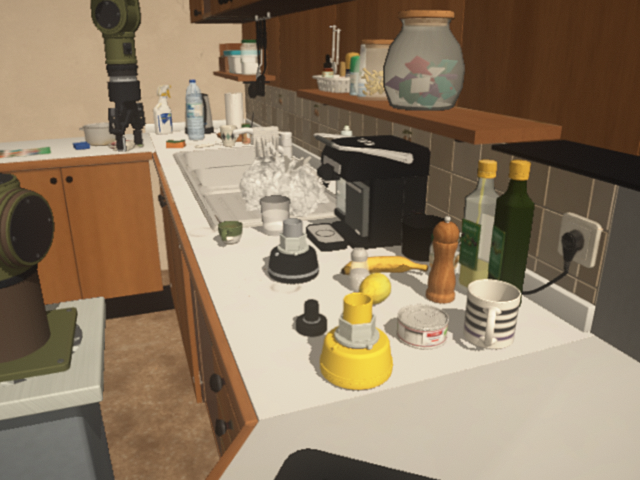

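Top view: the candidates shaped like a grinder are black (289,238) and yellow (466,244). The black one fits, since the task rules out yellow. The lid is the black knobbed disc at (398,256), the tin is at (438,177), the shaker at (343,186) and the green cup at (170,285). The side view agrees: grinder (293,255), lid (311,318).

Run:
```python
from h import *
d=np.load('top0.npz');W=d['W'];C=d['color']
save('crop1.png',C[190:290,250:430],4)
def fit(W,box,zl,zh,n):
    w=W[box[1]:box[3],box[0]:box[2]].reshape(-1,3); w=w[(w[:,2]>zl)&(w[:,2]<zh)]
    if len(w)<4: print(n,len(w));return
    (x,y),r=cv2.minEnclosingCircle(w[:,:2].astype(np.float32)); print(n,len(w),'circ',round(x,4),round(y,4),round(r,4),'mean',w.mean(0).round(4),'zmax',w[:,2].max().round(4))
g=(255,200,325,275)
fit(W,g,.115,.135,'rim');fit(W,g,.085,.105,'nut');fit(W,g,.05,.066,'base')
l=(375,235,420,278)
fit(W,l,.045,.065,'knob');fit(W,l,.012,.03,'lidtop')
fit(W,(410,150,465,205),.03,.05,'tin');fit(W,(330,170,358,200),.06,.11,'shaker');fit(W,(145,260,200,305),.035,.06,'cup');fit(W,(430,210,500,280),.04,.14,'yellow')
fit(W,(355,165,392,205),.02,.1,'lemon')
print('surface',np.nanmedian(W[300:315,330:380,2]))
d=np.load('side0.npz');W=d['W']
g=(262,210,325,290)
fit(W,g,.115,.135,'rim');fit(W,g,.07,.1,'nut');fit(W,g,.02,.058,'base')
l=(290,295,332,340)
fit(W,l,.03,.065,'knob');fit(W,l,.0,.022,'lid')
```

```text
rim 83 circ 0.5451 0.1257 0.0215 mean [0.5458 0.127  0.1237] zmax 0.1286
nut 202 circ 0.5448 0.1257 0.0278 mean [0.5444 0.1256 0.0935] zmax 0.1047
base 1002 circ 0.5451 0.1258 0.0504 mean [0.5441 0.1252 0.0583] zmax 0.066
knob 121 circ 0.5033 -0.1092 0.0126 mean [ 0.5032 -0.1084  0.0547] zmax 0.0613
lidtop 387 circ 0.5027 -0.1094 0.028 mean [ 0.5032 -0.1072  0.0204] zmax 0.0299
tin 1264 circ 0.673 -0.2011 0.0442 mean [ 0.6731 -0.2011  0.0378] zmax 0.0444
shaker 232 circ 0.6492 0.0126 0.0172 mean [0.6478 0.0131 0.0846] zmax 0.0924
cup 380 circ 0.4487 0.3653 0.0446 mean [0.4505 0.3676 0.0459] zmax 0.0533
yellow 1872 circ 0.5253 -0.2516 0.0521 mean [ 0.5245 -0.2437  0.0725] zmax 0.129
lemon 755 circ 0.6545 -0.0566 0.0412 mean [ 0.651  -0.0534  0.0489] zmax 0.063
surface 0.0004548604774846643
rim 165 circ 0.5472 0.124 0.0243 mean [0.5466 0.1228 0.1201] zmax 0.1255
nut 409 circ 0.5502 0.2405 0.1481 mean [0.5445 0.1272 0.0845] zmax 0.0999
base 1706 circ 0.6244 0.2762 0.2291 mean [0.5745 0.2009 0.0368] zmax 0.058
knob 286 circ 0.4986 -0.1724 0.0727 mean [ 0.5005 -0.1377  0.048 ] zmax 0.0603
lid 1017 circ 0.5211 -0.0647 0.0925 mean [ 0.5078 -0.0949  0.0081] zmax 0.0219
```

View pics/crop1.png

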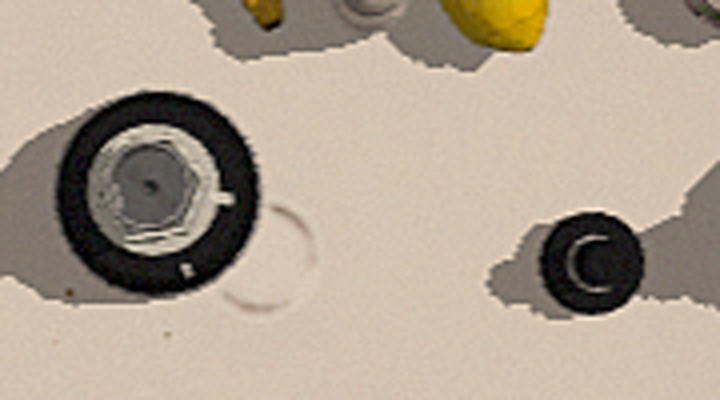

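The crop confirms the black grinder: grinder axis at crop (158,192), silver hex nut, pointer at (226,198) and rib at (187,269). The black lid with its knob is at (592,263). Moving above the grinder for a wrist look.

>>> arm_command(commands=[[[0.031, -0.034, 0], 0, 0.085], [[0.031, -0.034, 0], 0, 0.085], [[0.031, -0.034, 0], 0, 0.085], [[0.031, -0.034, 0], 0, 0.085], [[0.031, -0.034, 0], 0, 0.085]])

```text
clock: 0.72
tool_pos: [0.3933, 0.2968, 0.3036]
tcp_rot: [-0.0, 0.233, 0.973, -0.0]
ft_force: [0.3, 0.4, -0.3]
finger_gap: 0.0851
grip_force: 0.0
```

>>> arm_command(commands=[[[0.031, -0.034, 0], 0, 0.085], [[0.031, -0.034, 0], 0, 0.085], [[0.031, -0.034, 0], 0, 0.085], [[0.031, -0.034, 0], 0, 0.085], [[0.028, -0.036, 0], 0, 0.085]])

```text
clock: 1.35
tool_pos: [0.5454, 0.1248, 0.3034]
tcp_rot: [-0.0, 0.233, 0.973, -0.0]
ft_force: [0.0, 0.5, -0.2]
finger_gap: 0.085
grip_force: 0.0
```

Run:
```python
from h import *
c=snap('wrist'); W=cloud(c); save('w1.png',c['color']); np.savez('w1.npz',W=W,color=c['color'])
s=manip.get_state(); print(s['tool_pos'],s['tcp_rot'],s['joint_positions'],s['clock'])
print(np.round(c['tool_from_camera'],3).tolist(),c['fovy'])
```

```text
[0.54866919 0.12089905 0.3031342 ] [ 0.00173967  0.234882    0.97202083 -0.00171191] [ 0.21891534  0.32264933 -0.05065074  1.19588019 -0.00460617  0.6931074 ] 1.4
[[-0.001, -0.964, -0.266, 0.067], [1.0, -0.001, 0.0, 0.001], [-0.0, -0.266, 0.964, -0.071], [0.0, 0.0, 0.0, 1.0]] 71.4117351853235
```

View pics/w1.png

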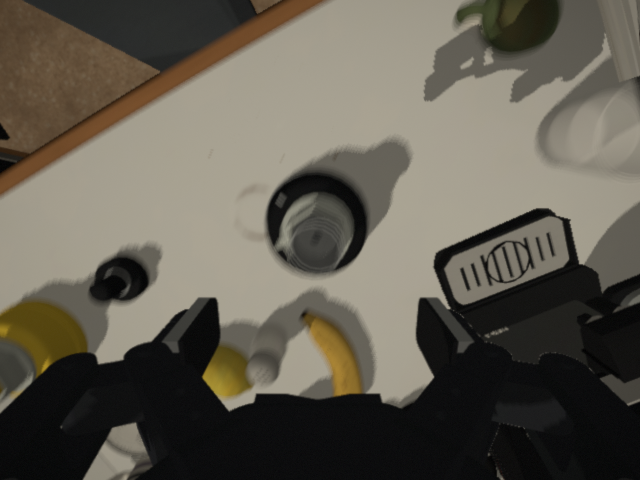

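The picture is blurred because the arm was still settling: grinder at (316,222), pointer near (280,250), rib near (282,200), lid at (122,278). I'll retake it at rest and rectify by depth.

Run:
```python
from h import *
import time
for i in range(3): c=snap('wrist')
W=cloud(c); C=c['color']; np.savez('w1.npz',W=W,color=C)
s=manip.get_state(); print(s['tool_pos'],s['tcp_rot'],s['clock'])
def circ(w):
    A=np.c_[2*w[:,:2],np.ones(len(w))]; 
    (x,y),r=cv2.minEnclosingCircle(w[:,:2].astype(np.float32)); return np.round([x,y,r],4)
near=np.hypot(W[...,0]-.545,W[...,1]-.126)<.075
for zl,zh in [(.115,.132),(.08,.1),(.05,.0655)]:
    m=near&(W[...,2]>zl)&(W[...,2]<zh); print(zl,m.sum(),circ(W[m]),W[m].mean(0).round(4))
# ortho of points below rim: image, world +x up, +y left, 0.25mm/px
S=4000; o=np.zeros((480,480,3),np.uint8)
Wb=cv2.resize(W,None,fx=4,fy=4,interpolation=cv2.INTER_LINEAR);Cb=cv2.resize(C,None,fx=4,fy=4,interpolation=cv2.INTER_LINEAR)
m=(np.hypot(Wb[...,0]-.545,Wb[...,1]-.126)<.058)&(Wb[...,2]>.05)
P=Wb[m];order=np.argsort(P[:,2]);P=P[order];col=Cb[m][order]
u=(240-(P[:,1]-.1258)*S).astype(int);v=(240-(P[:,0]-.545)*S).astype(int)
o[v.clip(0,479),u.clip(0,479)]=col
save('ortho1.png',np.hstack([o,cv2.resize(C[165:285,250:380],(520,480),interpolation=cv2.INTER_CUBIC)])[:,:800])
```

```text
[0.54457438 0.12546881 0.30320726] [-8.60898570e-04  2.33609332e-01  9.72330150e-01 -1.36421818e-04] 1.55
0.115 707 [0.5462 0.1263 0.0215] [0.5474 0.1258 0.1226]
0.08 2039 [0.5462 0.1262 0.0285] [0.5454 0.1268 0.088 ]
0.05 3663 [0.5464 0.1261 0.0505] [0.5369 0.1315 0.058 ]
```

View pics/ortho1.png

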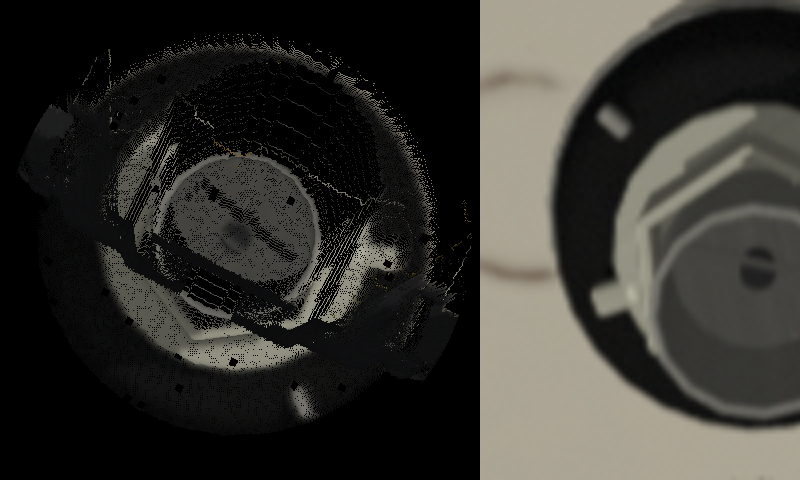

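Run:
```python
from h import *
cx,cy=.5457,.1260
for f,c0 in [('w1',(.5463,.1262)),('top0',(.5450,.1257))]:
    d=np.load(f+'.npz');W=d['W'];b=d['color'].max(-1)
    X=W[...,0]-c0[0];Y=W[...,1]-c0[1];Z=W[...,2];r=np.hypot(X,Y);a=np.degrees(np.arctan2(Y,X))
    m=(r>.0365)&(r<.048)&(Z>.05)&(Z<.072)&(b>90)
    lab,n=None,None
    n,lab,st,cen=cv2.connectedComponentsWithStats(m.astype(np.uint8))
    for i in range(1,n):
        k=lab==i
        if k.sum()>=3: print(f,'bright',k.sum(),'ang',np.degrees(np.arctan2(Y[k].mean(),X[k].mean())).round(1),'r',r[k].min().round(4),r[k].max().round(4),'z',Z[k].mean().round(4))
    m=(r<.030)&(r>.0235)&(Z>.072)&(Z<.0975); x=X[m];y=Y[m]
    best=[]
    for t in np.arange(0,60,1.):
        dd=np.max([x*np.cos(np.radians(t+60*k))+y*np.sin(np.radians(t+60*k)) for k in range(6)],0)
        best.append((np.mean(np.abs(dd-.025)<.001) if f=='w1' else -np.mean(np.maximum(dd-.025,0)),t))
    print(f,m.sum(),sorted(best)[::-1][:5])
```

```text
w1 bright 20 ang -159.4 r 0.0416 0.0475 z 0.0637
w1 bright 26 ang -99.6 r 0.0367 0.0403 z 0.0673
w1 bright 8 ang -74.4 r 0.0472 0.0479 z 0.057
w1 bright 5 ang -62.6 r 0.0471 0.0479 z 0.0568
w1 bright 8 ang -50.7 r 0.0466 0.048 z 0.0571
w1 bright 4 ang -38.3 r 0.0468 0.0474 z 0.0577
w1 bright 3 ang -14.4 r 0.0468 0.0478 z 0.0575
w1 bright 9 ang -27.8 r 0.0469 0.0479 z 0.057
w1 520 [(np.float64(0.6615384615384615), np.float64(5.0)), (np.float64(0.6615384615384615), np.float64(4.0)), (np.float64(0.6480769230769231), np.float64(8.0)), (np.float64(0.6461538461538462), np.float64(9.0)), (np.float64(0.6461538461538462), np.float64(6.0))]
top0 bright 8 ang -97.2 r 0.038 0.0424 z 0.0655
top0 bright 8 ang -157.7 r 0.0419 0.0473 z 0.0624
top0 95 [(np.float64(-5.486915184449364e-06), np.float64(7.0)), (np.float64(-5.55646066536994e-06), np.float64(8.0)), (np.float64(-9.171770882669245e-06), np.float64(6.0)), (np.float64(-1.4279218272796118e-05), np.float64(9.0)), (np.float64(-1.766187847691489e-05), np.float64(5.0))]
```

Rib at −158.5° and pointer at −98.5°, so the nut needs about 60° clockwise. The flats lie at 7° (mod 60) and the tool's y axis is at 63°, so I twist +4° and descend.

>>> arm_command(commands=[[[0.001, 0.0005, -0.03], 4, 0.085], [[0, 0, -0.035], 0, 0.085], [[0, 0, -0.035], 0, 0.085], [[0, 0, -0.035], 0, 0.085], [[0, 0, -0.026], 0, 0.085]], squeeze=60)

```text
clock: 2.17
tool_pos: [0.5438, 0.1278, 0.1414]
tcp_rot: [-0.001, 0.198, 0.98, -0.0]
ft_force: [-0.0, 0.0, 0.8]
finger_gap: 0.0851
grip_force: 0.0
```

>>> arm_command(commands=[[[0, 0, 0], 0, 0.06], [[0, 0, 0], 0, 0.05], [[0, 0, 0], 0, 0.04], [[0, 0, 0], 0, 0.04], [[0, 0, 0], 0, 0.04]], squeeze=60)

```text
clock: 2.8
tool_pos: [0.545, 0.126, 0.1444]
tcp_rot: [0.0, 0.199, 0.98, -0.001]
ft_force: [-3.9, -4.7, 4.7]
finger_gap: 0.0488
grip_force: 64.8
```

>>> arm_command(commands=[[[0, 0, 0.001], -5, 0.04], [[0, 0, 0], -6, 0.04], [[0, 0, 0], -6, 0.04], [[0, 0, 0], -6, 0.04], [[0, 0, 0], -6, 0.04]])

```text
clock: 3.42
tool_pos: [0.5451, 0.1261, 0.1445]
tcp_rot: [0.0, 0.439, 0.898, -0.001]
ft_force: [-0.6, -2.5, -0.9]
finger_gap: 0.0484
grip_force: 64.0
```

>>> arm_command(commands=[[[0, 0, 0], -6, 0.04], [[0, 0, 0], -6, 0.04], [[0, 0, 0], -6, 0.04], [[0, 0, 0], -4, 0.04], [[0, 0, 0], 0, 0.04]])

```text
clock: 4.05
tool_pos: [0.5452, 0.1261, 0.1444]
tcp_rot: [0.0, 0.601, 0.799, -0.001]
ft_force: [-1.8, -3.8, 0.4]
finger_gap: 0.0487
grip_force: 64.1
```

Run:
```python
from h import *
s=manip.get_state(); print(s['tool_pos'],s['tcp_rot'],s['torque'],s['ft_force'],s['tau'][5],s['finger_gap'],s['joint_positions'][5])
q=s['tcp_rot'];m=R.from_quat([q[1],q[2],q[3],q[0]]).as_matrix();print(np.degrees(np.arctan2(m[1,1],m[0,1])))
```

```text
[0.54519249 0.12611682 0.14444204] [ 1.88093488e-04  6.01140756e-01  7.99142863e-01 -6.64212974e-04] [-0.81189419  0.62080016 -0.17914923] [-1.77907988 -3.84226429  0.43520598] 0.0061915778496768326 0.048749905710548 1.5176888884934392
16.096669115911457
```

>>> arm_command(commands=[[[0, 0, 0], -3, 0.04], [[0, 0, 0], -3, 0.04], [[0, 0, 0], -3, 0.04], [[0, 0, 0], -2, 0.04], [[0, 0, 0], 0, 0.04]])

```text
clock: 4.68
tool_pos: [0.5453, 0.1262, 0.1444]
tcp_rot: [0.001, 0.672, 0.74, -0.001]
ft_force: [-2.0, -5.4, 1.7]
finger_gap: 0.0487
grip_force: 64.9
```

```bash
cat > s.py <<'E'
from h import *
s=manip.get_state(); print(s['clock'],s['tool_pos'],s['torque'],s['ft_force'],s['tau'][5],s['finger_gap'],s['joint_positions'][5])
q=s['tcp_rot'];m=R.from_quat([q[1],q[2],q[3],q[0]]).as_matrix();print(np.degrees(np.arctan2(m[1,1],m[0,1])),m[:,2])
E
python3 s.py
```

```text
4.675 [0.54525585 0.12620452 0.14444627] [-1.13602747  0.7314237   2.41794985] [-2.00407168 -5.38894599  1.72400824] 2.4309061467647552 0.048724423092730236 1.7033434154321379
5.487306326546749 [-1.87038720e-04 -2.04804499e-03 -9.99997885e-01]
```

The torque of 2.4 N m at 61.5° of turn means the stop is reached. I ease off, release, lift and check the pointer from the top camera on the way to the lid.

>>> arm_command(commands=[[[0, 0, 0], 0.4, 0.04], [[0, 0, 0], 0, 0.06], [[0, 0, 0], 0, 0.085], [[0, 0, 0], 0, 0.085], [[0, 0, 0], 0, 0.085]])

```text
clock: 5.3
tool_pos: [0.546, 0.1268, 0.1441]
tcp_rot: [0.0, 0.672, 0.74, 0.0]
ft_force: [0.4, -0.1, 0.1]
finger_gap: 0.085
grip_force: 0.0
```

>>> arm_command(commands=[[[0, 0, 0.05], 0, 0.085], [[0, 0, 0.06], 0, 0.085], [[0, -0.04, 0.05], 0, 0.085], [[-0.01, -0.05, 0], 0, 0.085], [[-0.01, -0.05, 0], 0, 0.085]])

```text
clock: 5.92
tool_pos: [0.526, -0.0135, 0.3039]
tcp_rot: [0.001, 0.672, 0.74, 0.001]
ft_force: [0.8, -0.4, 0.1]
finger_gap: 0.0855
grip_force: 0.0
```

>>> arm_command(commands=[[[-0.01, -0.05, 0], 0, 0.085], [[-0.012, -0.045, 0], 0, 0.085], [[0, 0, 0], 0, 0.085], [[0, 0, 0], 0, 0.085], [[0, 0, 0], 0, 0.085]])

```text
clock: 6.55
tool_pos: [0.504, -0.1064, 0.3027]
tcp_rot: [-0.0, 0.672, 0.741, 0.0]
ft_force: [0.9, -0.6, 0.3]
finger_gap: 0.0849
grip_force: 0.0
```

```bash
python3 s.py
python3 - <<'E'
from h import *
c=snap('top');W=cloud(c);C=c['color'];save('top2.png',C[195:285,235:355],6)
c=snap('wrist');Ww=cloud(c)
c0=(.5450,.1257);b=C.max(-1)
X=W[...,0]-c0[0];Y=W[...,1]-c0[1];Z=W[...,2];r=np.hypot(X,Y)
m=(r>.0365)&(r<.048)&(Z>.05)&(Z<.072)&(b>90)
n,lab,st,cen=cv2.connectedComponentsWithStats(m.astype(np.uint8))
for i in range(1,n):
    k=lab==i;print('bright',k.sum(),np.degrees(np.arctan2(Y[k].mean(),X[k].mean())).round(1),cen[i].round())
for n,w in (('top',W),('wrist',Ww)):
    nr=np.hypot(w[...,0]-.5035,w[...,1]+.109)<.035
    for zl,zh in [(.05,.06),(.016,.025)]:
        k=nr&(w[...,2]>zl)&(w[...,2]<zh)
        if k.sum()>3: print(n,zl,k.sum(),cv2.minEnclosingCircle(w[k][:,:2].astype(np.float32)))
E
```

```text
6.55 [ 0.50400503 -0.10641156  0.30269831] [ 0.00451935 -0.00238016  0.01649508] [ 0.93217637 -0.60404337  0.31615324] 0.0027120114827994257 0.08494553954422329 1.2652875242100101
5.572886152072191 [ 1.49056918e-04  3.24366505e-04 -9.99999936e-01]
bright 16 -157.8 [296. 256.]
top 0.05 114 ((0.5032545328140259, -0.10931799560785294), 0.01253636833280325)
top 0.016 362 ((0.5030537247657776, -0.10941817611455917), 0.028035489842295647)
wrist 0.05 519 ((0.5041381120681763, -0.10940283536911011), 0.012861005961894989)
wrist 0.016 1414 ((0.5042707324028015, -0.10960548371076584), 0.028042400255799294)
```

View pics/top2.png

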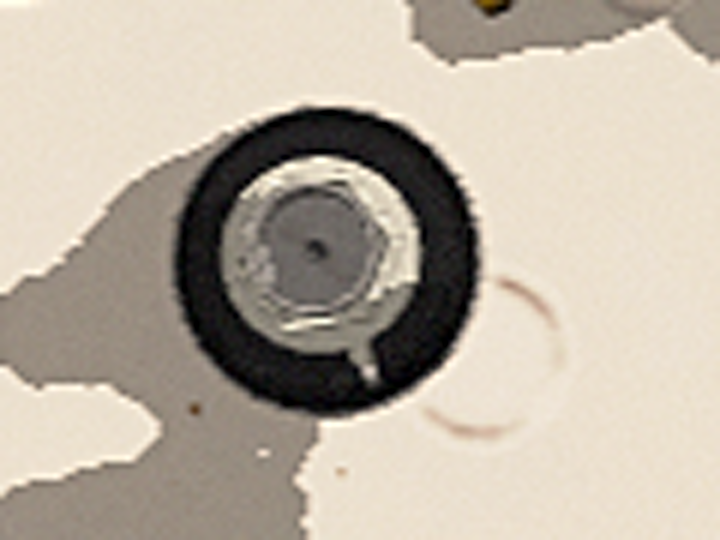

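The pointer at (365,350) lies over the rib at (370,375), so the nut is tight. Now I grasp the lid knob at (0.5037, −0.1094).

>>> arm_command(commands=[[[0, -0.003, -0.04], 0, 0.085], [[0, 0, -0.05], 0, 0.085], [[0, 0, -0.05], 0, 0.085], [[0, 0, -0.04], 0, 0.085], [[0, 0, -0.027], 0, 0.085]])

```text
clock: 7.28
tool_pos: [0.503, -0.1093, 0.0937]
tcp_rot: [-0.001, 0.672, 0.741, -0.001]
ft_force: [0.1, 0.5, 0.4]
finger_gap: 0.0852
grip_force: 0.0
```

>>> arm_command(commands=[[[0, 0, 0], 0, 0.06], [[0, 0, 0], 0, 0.04], [[0, 0, 0], 0, 0.02], [[0, 0, 0], 0, 0.015], [[0, 0, 0], 0, 0.015]], squeeze=60)

```text
clock: 7.9
tool_pos: [0.5048, -0.1106, 0.0974]
tcp_rot: [0.001, 0.672, 0.74, 0.001]
ft_force: [0.4, 0.4, 7.0]
finger_gap: 0.0244
grip_force: 59.1
```

>>> arm_command(commands=[[[0, 0, 0], 0, 0.015], [[0, 0, 0], 0, 0.015], [[0, 0, 0], 0, 0.015], [[0, 0, 0], 0, 0.015], [[0, 0, 0], 0, 0.015]])

```text
clock: 8.52
tool_pos: [0.5048, -0.1106, 0.0974]
tcp_rot: [0.001, 0.672, 0.74, 0.001]
ft_force: [-0.1, 0.9, 7.3]
finger_gap: 0.024
grip_force: 59.1
```

>>> arm_command(commands=[[[0, 0, 0.02], 0, 0.015], [[0, 0, 0.035], 0, 0.015], [[0, 0, 0.04], 0, 0.015], [[0, 0, 0.04], 0, 0.015], [[0, 0, 0.025], 0, 0.015]])

```text
clock: 9.15
tool_pos: [0.5042, -0.1106, 0.2584]
tcp_rot: [0.001, 0.673, 0.74, 0.001]
ft_force: [0.8, 0.1, -0.7]
finger_gap: 0.0242
grip_force: 59.3
```

>>> arm_command(commands=[[[0.005, 0.02, 0], 0, 0.015], [[0.01, 0.045, 0], 0, 0.015], [[0.01, 0.05, 0], 0, 0.015], [[0.005, 0.025, 0], 0, 0.015], [[0, 0, 0], 0, 0.015]])

```text
clock: 9.78
tool_pos: [0.5339, 0.0311, 0.256]
tcp_rot: [0.0, 0.671, 0.741, 0.0]
ft_force: [-0.9, -0.4, -1.6]
finger_gap: 0.0244
grip_force: 59.3
```

>>> arm_command(commands=[[[0, 0, 0], 0, 0.015], [[0, 0, 0], 0, 0.015], [[0, 0, 0], 0, 0.015], [[0, 0, 0], 0, 0.015], [[0, 0, 0], 0, 0.015]])

```text
clock: 10.4
tool_pos: [0.5336, 0.0293, 0.2557]
tcp_rot: [-0.0, 0.673, 0.74, -0.0]
ft_force: [-0.2, -0.1, -1.1]
finger_gap: 0.0244
grip_force: 59.3
```

```bash
python3 s.py
python3 - <<'E'
from h import *
c=snap('side');W=cloud(c);save('side3.png',c['color'][130:380,180:480],2.6); np.savez('side3.npz',W=W,color=c['color'])
t=manip.get_state()['tool_pos']
m=(np.hypot(W[...,0]-t[0],W[...,1]-t[1])<.06)&(W[...,2]>.13)&(W[...,2]<.2)
v,u=np.where(m);print(m.sum(),u.min(),u.max(),v.min(),v.max())
P=W[m];
for z in np.arange(.145,.2,.004):
    k=np.abs(P[:,2]-z)<.002
    if k.sum()>3: print(round(z,3),k.sum(),P[k].min(0).round(4),P[k].max(0).round(4))
c=snap('wrist');Ww=cloud(c);m=(np.hypot(Ww[...,0]-t[0],Ww[...,1]-t[1])<.04)&(Ww[...,2]>.13)&(Ww[...,2]<.187)
np.savez('w3.npz',W=Ww,color=c['color']); print('wrist',m.sum(),Ww[m].min(0),Ww[m].max(0),np.median(Ww[m],0))
E
```

```text
10.4 [0.53363868 0.02928885 0.25569433] [-0.04865879 -0.03286461  0.00905108] [-0.24588003 -0.12197525 -1.06870419] -0.0002958425466204062 0.024424266193457722 1.530415165116302
5.4556446234973235 [-4.48340561e-05 -1.89691053e-05 -9.99999999e-01]
614 287 315 199 223
0.157 4 [0.5112 0.0035 0.1584] [0.5399 0.0193 0.1589]
0.161 55 [5.073e-01 5.000e-04 1.591e-01] [0.5579 0.0389 0.1629]
0.165 58 [ 0.5085 -0.0012  0.163 ] [0.557  0.0383 0.167 ]
0.169 61 [ 0.5075 -0.0008  0.167 ] [0.5574 0.0381 0.1709]
0.173 55 [ 0.5069 -0.0022  0.171 ] [0.558  0.0343 0.1749]
0.177 131 [ 0.5077 -0.0013  0.1751] [0.562  0.0465 0.179 ]
0.181 53 [0.5131 0.0023 0.179 ] [0.5592 0.0347 0.183 ]
0.185 35 [0.5162 0.0142 0.1831] [0.5531 0.0351 0.187 ]
0.189 40 [0.5118 0.0148 0.1871] [0.5594 0.0266 0.1909]
0.193 57 [0.51   0.0131 0.1911] [0.56   0.0326 0.1949]
0.197 52 [0.5092 0.015  0.195 ] [0.5615 0.0307 0.1989]
wrist 4606 [0.50680128 0.02833363 0.15961243] [0.56178034 0.0588825  0.18695366] [0.53248954 0.04730429 0.17879916]
```

View pics/side3.png

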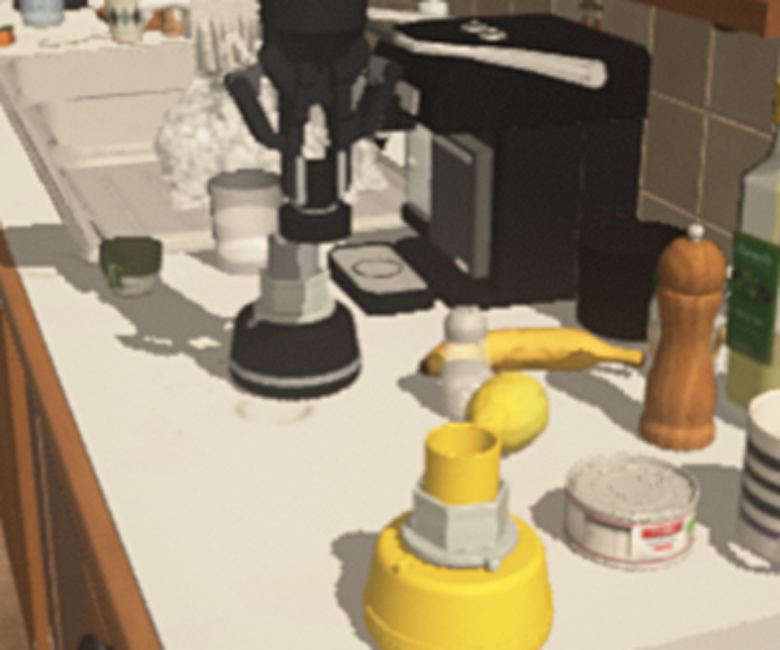

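The lid is held level above the grinder (lid at (315,218) in this crop, bowl at (293,255)). I'll fit the lid centre relative to the TCP.

Run:
```python
from h import *
from scipy.optimize import least_squares
t=np.array([.53364,.02929])
W=np.load('w3.npz')['W'];z=W[...,2];rr=np.hypot(W[...,0]-t[0],W[...,1]-t[1])
m=(rr<.04)&(abs(z-.1788)<.0015);P=W[m];v,u=np.where(m);print('top plane',m.sum(),u.min(),u.max(),v.min(),v.max(),P[:,:2].min(0),P[:,:2].max(0))
hull=cv2.convexHull(P[:,:2].astype(np.float32)*1000)[:,0]/1000
h=hull[hull[:,1]>t[1]+.006] # far arc toward camera
f=least_squares(lambda p:np.hypot(h[:,0]-p[0],h[:,1]-p[1])-.028,t,loss='soft_l1',f_scale=.0005);print('wrist outline',f.x-t,len(h),np.abs(f.fun).max())
m=(rr<.04)&(z>.161)&(z<.176);k=W[m];print('wrist skirt',m.sum())
f=least_squares(lambda p:np.hypot(k[:,0]-p[0],k[:,1]-p[1])-.028,t,loss='soft_l1',f_scale=.0005);print(f.x-t,np.median(np.abs(f.fun)))
S=np.load('side3.npz')['W'];k=S[(np.hypot(S[...,0]-t[0],S[...,1]-t[1])<.04)&(S[...,2]>.161)&(S[...,2]<.176)]
f=least_squares(lambda p:np.hypot(k[:,0]-p[0],k[:,1]-p[1])-.028,t,loss='soft_l1',f_scale=.0005);print('side skirt',f.x-t,np.median(np.abs(f.fun)))
k=S[(np.hypot(S[...,0]-.5454,S[...,1]-.126)<.03)&(S[...,2]>.100)&(S[...,2]<.120)]
f=least_squares(lambda p:np.hypot(k[:,0]-p[0],k[:,1]-p[1])-.0215,[.5454,.126],loss='soft_l1',f_scale=.0005);print('side bowl',f.x,np.median(np.abs(f.fun)))
```

```text
top plane 3261 261 374 242 297 [0.50698769 0.02833363] [0.56129852 0.05840767]
wrist outline [0.00050065 0.00129509] 17 0.0004445450298988865
wrist skirt 643
[0.0007741 0.0011377] 0.00012024270989467387
side skirt [0.00223645 0.00043936] 0.0007823760036088888
side bowl [0.5474395 0.1249382] 0.0009999323731833924
```

>>> arm_command(commands=[[[0.001, 0.015, 0], 0, 0.015], [[0.004, 0.03, 0], 0, 0.015], [[0.004, 0.03, 0], 0, 0.015], [[0.0024, 0.0204, 0], 0, 0.015], [[0, 0, 0], 0, 0.015]])

```text
clock: 11.12
tool_pos: [0.5452, 0.1267, 0.2556]
tcp_rot: [0.0, 0.671, 0.741, 0.0]
ft_force: [0.3, 0.4, -1.9]
finger_gap: 0.0239
grip_force: 59.3
```

>>> arm_command(commands=[[[0, 0, -0.008], 0, 0.015], [[0, 0, -0.01], 0, 0.015], [[0, 0, -0.005], 0, 0.015], [[0, 0, 0], 0, 0.015], [[0, 0, 0], 0, 0.015]])

```text
clock: 11.75
tool_pos: [0.5452, 0.1247, 0.2328]
tcp_rot: [0.0, 0.673, 0.74, 0.0]
ft_force: [-1.3, 0.4, -0.3]
finger_gap: 0.0241
grip_force: 59.3
```

```bash
python3 s.py
```

```text
11.75 [0.54520724 0.12474696 0.23283141] [-0.02360928  0.02312018  0.00168815] [-1.2554653   0.36652491 -0.25614879] -8.273804724012734e-05 0.024130399871326882 1.7004932920392304
5.456680391405039 [ 2.47619425e-04  5.79206555e-05 -9.99999968e-01]
```

>>> arm_command(commands=[[[0, 0, -0.006], 0, 0.015], [[0, 0, -0.006], 0, 0.015], [[0, 0, -0.004], 0, 0.015], [[0, 0, -0.004], 0, 0.015], [[0, 0, 0], 0, 0.015]])

```text
clock: 12.38
tool_pos: [0.5448, 0.1249, 0.2123]
tcp_rot: [-0.0, 0.672, 0.74, -0.0]
ft_force: [1.2, -0.1, -1.8]
finger_gap: 0.0245
grip_force: 59.3
```

>>> arm_command(commands=[[[0, 0, -0.003], 0, 0.015], [[0, 0, -0.003], 0, 0.015], [[0, 0, -0.001], 0, 0.015], [[0, 0, 0], 0, 0.015], [[0, 0, 0], 0, 0.015]])

```text
clock: 13.0
tool_pos: [0.5452, 0.125, 0.2061]
tcp_rot: [0.0, 0.672, 0.74, 0.0]
ft_force: [-1.3, 0.1, 3.0]
finger_gap: 0.0242
grip_force: 59.7
```

The lid is seated: TCP at 0.206 as predicted, with contact force starting. I pause, then press.

>>> arm_command(commands=[[[0, 0, 0], 0, 0.015], [[0, 0, 0], 0, 0.015], [[0, 0, -0.001], 0, 0.015], [[0, 0, -0.002], 0, 0.015], [[0, 0, -0.002], 0, 0.015]], squeeze=90)

```text
clock: 13.62
tool_pos: [0.5452, 0.125, 0.2009]
tcp_rot: [0.0, 0.672, 0.74, 0.0]
ft_force: [-0.3, -0.9, 6.3]
finger_gap: 0.0232
grip_force: 88.3
```

>>> arm_command(commands=[[[0, 0, -0.002], 0, 0.015], [[0, 0, -0.002], 0, 0.015], [[0, 0, -0.002], 0, 0.015], [[0, 0, -0.001], 0, 0.015], [[0, 0, 0], 0, 0.015]])

```text
clock: 14.25
tool_pos: [0.5452, 0.125, 0.1946]
tcp_rot: [0.0, 0.672, 0.74, 0.0]
ft_force: [-2.1, -0.8, 9.9]
finger_gap: 0.0235
grip_force: 89.1
```

```bash
python3 s.py
```

```text
14.25 [0.54520121 0.12500973 0.1945884 ] [-0.11691206  0.54127045 -0.04866781] [-2.12189431 -0.80925935  9.8701856 ] 0.0004216429624648299 0.023463956299586586 1.7005113435695762
5.481205317189202 [ 9.01009592e-04  2.40745651e-04 -9.99999565e-01]
```

>>> arm_command(commands=[[[0, 0, -0.001], 0, 0.015], [[0, 0, -0.001], 0, 0.015], [[0, 0, -0.001], 0, 0.015], [[0, 0, 0], 0, 0.015], [[0, 0, 0], 0, 0.015]])

```text
clock: 14.88
tool_pos: [0.5452, 0.125, 0.1943]
tcp_rot: [0.001, 0.672, 0.74, 0.001]
ft_force: [-7.8, -1.4, 25.5]
finger_gap: 0.0236
grip_force: 91.0
```

```bash
python3 s.py
python3 - <<'E'
from h import *
c=snap('wrist');W=cloud(c);t=manip.get_state()['tool_pos']
rr=np.hypot(W[...,0]-t[0],W[...,1]-t[1]);z=W[...,2]
m=(rr<.027)&(z>.105)&(z<.13)&(W[...,1]>t[1]+.014);P=W[m]
print('lid top z',np.median(z[m]),m.sum()); A=np.c_[P[:,:2]-t[:2],np.ones(len(P))];print('slope',np.linalg.lstsq(A,P[:,2],rcond=None)[0])
c=snap('side');save('side4.png',c['color'][180:290,240:360],5)
E
```

```text
14.875 [0.54520964 0.12501815 0.19431096] [-0.33806318  1.63952239 -0.03964192] [-7.84920448 -1.4010009  25.52313958] 0.004308870556997135 0.023595779006357287 1.7004684226669762
5.483014328898263 [ 2.84466020e-03  7.37679062e-04 -9.99995682e-01]
lid top z 0.11771626858998527 2026
slope [ 0.00447943 -0.18212054  0.12156366]
```

View pics/side4.png

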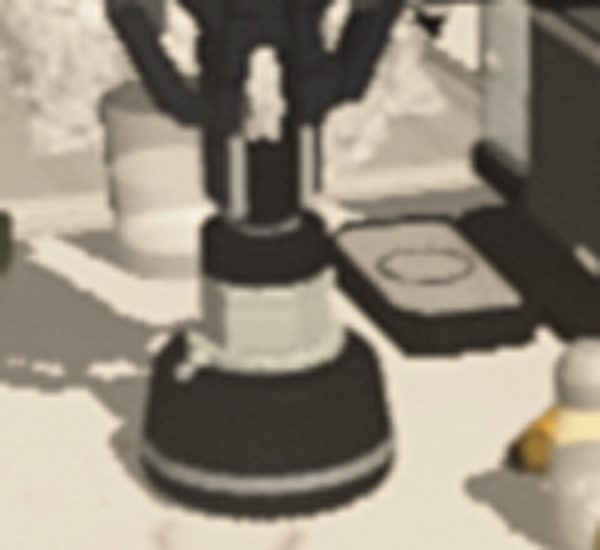

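The lid is at its stop (25 N), sitting over the bowl just above the nut. I ease off slightly and recheck the level.

>>> arm_command(commands=[[[0, 0, 0.001], 0, 0.015], [[0, 0, 0.0005], 0, 0.015], [[0, 0, 0], 0, 0.015], [[0, 0, 0], 0, 0.015], [[0, 0, 0], 0, 0.015]])

```text
clock: 15.6
tool_pos: [0.5452, 0.125, 0.1944]
tcp_rot: [0.001, 0.672, 0.74, 0.001]
ft_force: [-4.4, -0.5, 17.1]
finger_gap: 0.0234
grip_force: 89.8
```

```bash
python3 s.py
python3 - <<'E'
from h import *
from scipy.optimize import least_squares
c=snap('wrist');W=cloud(c);t=manip.get_state()['tool_pos']
rr=np.hypot(W[...,0]-t[0],W[...,1]-t[1]-.0012);z=W[...,2]
m=(rr<.026)&(rr>.0145)&(z>.112)&(z<.123)&(W[...,1]>t[1]+.01);P=W[m]
f=least_squares(lambda p:p[0]+p[1]*(P[:,0]-t[0])+p[2]*(P[:,1]-t[1])-P[:,2],[.117,0,0],loss='soft_l1',f_scale=.0003);print('plane',f.x,m.sum())
E
```

```text
15.6 [0.54520879 0.12503767 0.19438658] [-0.21357876  1.09505224  0.07608915] [-4.44673287 -0.52941078 17.07937395] 0.0022737634571967646 0.02339791889358403 1.7004690493682237
5.485047735594711 [ 1.86248329e-03  5.09190248e-04 -9.99998136e-01]
plane [ 0.11783014  0.00084382 -0.00795672] 2326
```

The lid is level (tilt under 0.01 rad), pressed about 11.6 mm onto the stop with 17 N, and at rest. Handing in.

```bash
python3 -c "
from bench import manip
print(manip.job_done())"
```

```text
the job is handed in; nothing more can be done
None
```

The nut is turned to its stop, the lid sits level on the bowl, and the arm is holding it pressed down about 11.6 mm with 17 N; I handed the job in at about 16 s, and no verdict came back.

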